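# Pull the stop pin and slide the fixture plate out to the gauge pointer

## Task

Pull the steel hitch pin that blocks the plate out of the rest block and put it in the round pot. Then, without lifting it, slide the drilled aluminium plate straight out along the rest until its leading end is level with the pointer of the gauge post, within 5 mm. More than half of the plate will then hang out, so finish while still holding it flat on the rest, keeping it from tipping, and leave all the other loose things where they lie.

Things in the scene. Friction and masses are not known exactly. Their poses are not given: they have to be found in the camera images.
- rest: fixed dark steel rest block on the table, 100 mm wide (x), 220 mm long (y), top 60 mm above the table; origin at the table under its centre. Its -y axis points outward, the way the plate is to slide (roughly the world's -y, turned up to 23 degrees towards the robot); z up. The pin's blind hole, 18 mm wide and 35 mm deep, is on its centre line 20 mm from the outer (-y) end.
- rest_edge (a point): middle of the rest block's outer top edge, over which the plate is slid; axes as the rest's
- plate_lug (a point): centre of the upright lug near the tail of the aluminium plate: a block 40 mm across the plate (x), 16 mm along it (y), standing 50 mm above the plate's upper face (this point is 25 mm above that face, on the plate's centre line). Lug and plate are one rigid piece. Axes as the plate's: -y points from the lug to the leading end, z up
- plate_front (a point): middle of the plate's leading (outer, -y) end face, at mid thickness, 222 mm from the lug's centre along the plate's -y; axes as the plate's
- pin_head (a point): centre of the head of the hitch pin (22 mm diameter, 30 mm tall), which stands loosely in the rest's hole in front of the plate's leading end; z along the pin upward. The whole pin is 95 mm long, about 0.18 kg: shank 16 mm diameter, 65 mm long, the lower 35 mm of it in the hole; the head's centre is 80 mm above the pin's foot
- pin_mid (a point): the middle of the pin's length, on its axis, 47.5 mm above its foot
- pot: round open steel pot fixed to the table, 92 mm outside and 84 mm inside diameter at the rim, 55 mm high, inner floor at 5 mm; origin at the table under its centre. The pin may stand or lean in it
- gauge_tip (a point): tip of the slender pointer of the fixed gauge post (14 mm thick, 97 mm high, foot 50 mm square, on the far side of the plate's path). The tip is 64 mm above the table, 38 mm from the post's axis, some 25 mm clear of the plate's side. The line through the tip along its x axis (square to the sliding direction) is the mark for the plate's leading end. Axes parallel to the rest's
- bracket: bystander: red L-shaped lamp bracket, 60 by 70 mm, 49 mm high, origin under its centre
- grab_handle: bystander: stainless grab handle standing on its two feet, 190 mm long (y), 51 mm high, origin under its centre
- ceramic_tab: bystander: grey ceramic tab, 35 by 50 by 9 mm, origin under its centre
- nut: bystander: square brass nut, 30 mm wide, 14 mm high, origin under its centre
- spacer: bystander: steel ring, 40 mm diameter, 18 mm high, lying below the plate's path, origin under its centre
- spanner: bystander: spanner 170 mm long, lying flat on the table
- plate: the drilled aluminium plate with its lug, 0.4 to 0.7 kg: 90 mm wide (x), 240 mm long (y), 8 mm thick, lying on the rest with its tail hanging over the inner end. Origin at the middle of its underside; -y points to its leading end. It balances about 136 mm behind the leading end
- pin: the hitch pin as a whole, origin at the centre of its foot, z along it towards the head
Mind the look-alikes: they are no part of the job. Leave any blue or pink look-alike of the pin alone.

How it is judged:
By the outcome, as a careful person would: the job done as asked, in the order asked, and still so for the second after the job is handed in, while the arm keeps its last pose, push and grip.
It also fails if it takes over 53 s, if anything falls off the work surface, if the arm or the gripper's body presses on something with over 40 N, if the wrist force passes 120 N, or if a joint passes its speed limit or range.

## Robot

A 6-joint arm with a two-finger parallel gripper is mounted at the origin on the work surface. World frame = base frame: x ahead of the robot, y to its left, z up, the work surface at z = 0. Lengths are in m, angles in rad, forces in N, time in s.
With the tool pointing down it reaches from about 0.425 to 0.95 m from the base axis. Payload 14.7 kg.
Tool frame: the origin (TCP) lies on the centre line of the jaws, within the pads' length; the fingertips stand 8 mm ahead of it and the grasp point (between the pads) lies 11 mm behind it (r.tcp_to_tips is the distance from the TCP to the fingertips, in m); x points along the fingers, z is the direction in which the jaws open and shut, and the axes are right-handed (so a half turn about x gives the same grasp; the last joint's range is limited). The gripper opens to 85 mm and grips with 20 to 120 N. Pads are 22 mm wide; open, the fingers measure 114 mm over their backs; the gripper's body (76 mm by 85 mm) begins 54 mm behind the grasp point. The pads swing forward as they close: fully open they stand 13 mm farther back than shut.
Start: joints at [1.258, 0.48, 1.596, -0, 1.065, -0.047], TCP at [0.171, 0.627, 0.239] pointing down, gripper open.
Joint ranges: [-2.75, 2.75], [-0.82, 2.05], [0.23, 2.67], [-1.56, 4.7], [0.09, 2.69], [-2.92, 2.92]. Speed limits (rad/s): [1.89, 1.89, 2.39, 3.01, 3.01, 3.01].

## Interface

Orientations are given as a unit quaternion [w, x, y, z].
In Python, from bench import r gives the robot as it stands.
- The arm moves only by the tool step_arm, never from a script. Its argument "commands" is a list of rows, each a list of 7 numbers: the shift along the world's x, y, z in cm, then the turn, a rotation vector about the world's x, y, z in degrees, then the gripper command: -1 is shut, 1 is fully open, values between are in proportion. In form: [[x, y, z, ax, ay, az, grip], ...]. A call has exactly 10 rows; each row is the pose to reach, as a shift and turn from the pose commanded when the call began; what a row does not reach only later rows make up. A row lasts 1/8 s, in which the tool goes at most 62.5 mm and 10.7 degrees, less where a joint would pass 70% of its speed; a pose out of reach is approached as far as the arm can. A call with a gripper value outside its range is refused whole. The fingers move at their own pace and stop on an object; "squeeze" is the grip in N (left out, the last holds). Time passes only in rows, so rows that repeat a pose let the fingers close, or fill a call up. It gives the time, the measured TCP pose, the force and the opening at its end, in the units of the state.
- r.get_state(): the state, without advancing time (a new reading comes with each control period).
- r.get_image(name): name is "scene" or "top"; returns (picture, depth): 480x640x3 uint8, blue, green, red; 480x640 float32, m along the optical axis (not along the pixel's ray), 0 where there is no reading.
- r.camera_model(name): a dict with "intrinsics" (3x3 intrinsics, pixels), "k1" (the pictures are not rectified: a ray, as slopes to the right and down, at radius r is drawn at 1 + k1 r^2 times it, then the intrinsics apply), "extrinsics" (4x4, takes a point from world to camera coordinates). Camera axes: x right, y down, z forward; pixel columns grow to the right and rows downward; lengths in m; the calibration is good to about 2 mm. A picture is of the moment at which its call begins. camera_model takes no time and is no camera call.
- r.hand_in(): hands the job in, once; it reports no verdict.
The state is a dict: "clock": time; "joints": joint angles; "qd": joint speeds; "joint_torque": joint torques, N m; "eef_pos": TCP position; "tcp_rot": TCP orientation; "contact_force": force on the tool from outside, world axes, zero at the start; "ft_torque": the same for the moment, N m; "gripper_width": finger opening in m.
Only numpy, scipy, OpenCV 4.12 (cv2) and the standard library are available. Lean on these libraries where they do the work, as an engineer would, in place of code of your own. Each camera call takes 0.05 s, during which the arm holds its last target. There are 200 camera calls.

## Working session

There is one attempt and no reset: what is moved stays moved. The work goes in short steps, Python scripts to look and compute and a tool call to move; the robot and the scene stay as the last step left them, time stands still between calls to the robot, and variables do not carry over. Pictures are saved under pics/ and viewed, about 8 in all and at most 12, crops included, and the job is handed in when it is done.

Besides the shell and the picture viewer there is one more tool, called after ">>>" by a JSON object that holds its "op" and its "data", one argument or row to a line. step_arm: Moves the arm, as the interface text tells. Its arguments: {"type":"object","properties":{"commands":{"type":"array","items":{"type":"array","items":{"type":"number"}}},"squeeze":{"type":"number"}},"required":["commands"]}

```bash
ls; mkdir -p pics; cat > h.py <<'E'
import numpy as np, cv2
from bench import r
def ray(c,uv):
    m=r.camera_model(c);K=np.array(m["intrinsics"]);E=np.array(m["extrinsics"])
    uv=np.atleast_2d(np.array(uv,float))
    p=cv2.undistortPoints(uv[:,None,:],K,np.array([m["k1"],0,0,0,0.]))[:,0]
    return p,E
def px2w(c,uv,d):
    p,E=ray(c,uv); d=np.atleast_1d(d)
    X=np.c_[p*d[:,None],d]
    return (X-E[:3,3])@E[:3,:3]
def px2z(c,uv,z):
    p,E=ray(c,uv); C=-E[:3,:3].T@E[:3,3]; D=np.c_[p,np.ones(len(p))]@E[:3,:3]
    return C+D*((z-C[2])/D[:,2])[:,None]
def proj(c,X):
    m=r.camera_model(c);E=np.array(m["extrinsics"])
    return cv2.projectPoints(np.atleast_2d(np.array(X,float)),cv2.Rodrigues(E[:3,:3])[0],E[:3,3],np.array(m["intrinsics"]),np.array([m["k1"],0,0,0,0.]))[0][:,0]
def cloud(c,d):
    v,u=np.mgrid[:480,:640]; uv=np.c_[u.ravel(),v.ravel()]
    return px2w(c,uv,d.ravel()).reshape(480,640,3)
E
python3 - <<'E'
from h import *
for c in("top","scene"):
    i,d=r.get_image(c);cv2.imwrite(f"pics/{c}0.png",i);np.save(f"{c}0.npy",d)
    m=r.camera_model(c);E=np.array(m["extrinsics"]);print(c,m["intrinsics"],m["k1"],-E[:3,:3].T@E[:3,3],E[:3,:3])
print(r.get_state())
E
```

```text
pics
top [[460.93565477   0.         319.13642336]
 [  0.         460.93565477 245.92560347]
 [  0.           0.           1.        ]] 0.03136922461740887 [0.42916447 0.0320625  1.17959408] [[-0.02186005 -0.99949481 -0.02307065]
 [-0.99522608  0.02395055 -0.094612  ]
 [ 0.09511676  0.02089229 -0.99524686]]
scene [[560.76554465   0.         321.83511379]
 [  0.         560.76554465 234.60352647]
 [  0.           0.           1.        ]] -0.028272088502368484 [1.24170077 0.42729494 0.73689366] [[-0.48528762  0.87411884 -0.0203024 ]
 [ 0.55858426  0.29208027 -0.77632   ]
 [-0.67266601 -0.38807908 -0.63001196]]
{'clock': 0.1, 'joints': array([ 1.25840896e+00,  4.80760057e-01,  1.59681347e+00, -9.55375319e-06,
        1.06512018e+00, -4.66205205e-02]), 'qd': array([ 5.59508960e-04, -1.67482888e-03, -3.90532161e-03,  8.05039589e-05,
       -1.93696715e-03, -4.35054012e-04]), 'joint_torque': array([ 4.55913787e-04, -9.52266812e+01, -4.31036639e+01, -6.49856634e-05,
        5.18078843e-03,  1.20705845e-04]), 'eef_pos': array([0.17060397, 0.62682881, 0.23874148]), 'tcp_rot': array([ 0.56151896, -0.429571  ,  0.56215556,  0.42912276]), 'contact_force': array([ 0.28641532, -0.26685743, -0.36672787]), 'ft_torque': array([-0.02324892, -0.00233623,  0.00686848]), 'gripper_width': 0.08565768645232327}
```

View pics/top0.png

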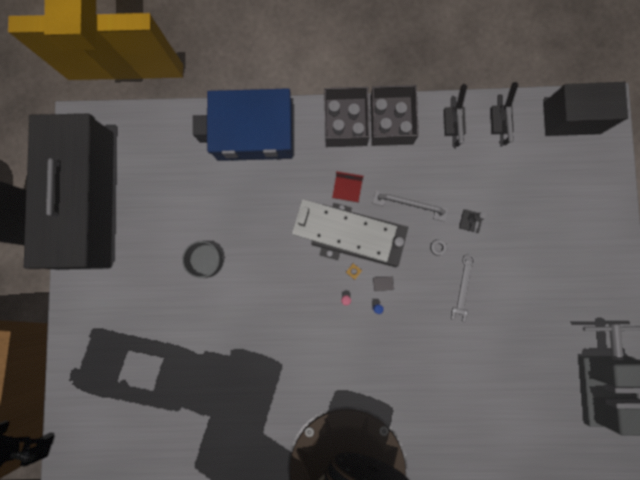

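View pics/scene0.png

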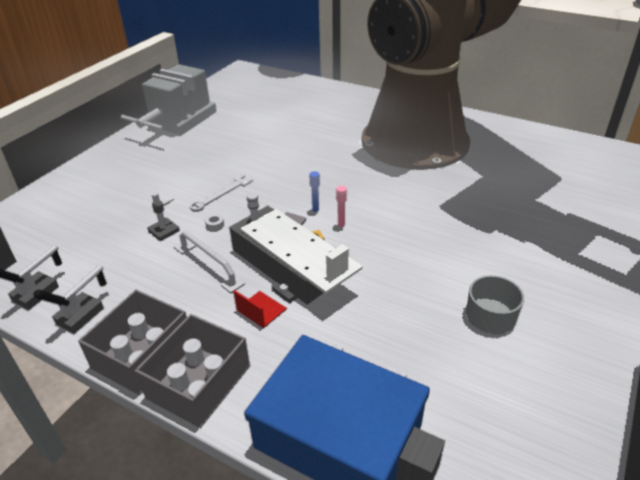

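```bash
python3 - <<'E'
from h import *
i=cv2.imread("pics/top0.png");s=cv2.imread("pics/scene0.png")
a=cv2.resize(i[170:290,280:500],None,fx=3.6,fy=3.6,interpolation=cv2.INTER_CUBIC)
b=cv2.resize(s[160:310,130:380],None,fx=3.2,fy=3.2,interpolation=cv2.INTER_CUBIC)
cv2.imwrite("pics/ca.png",a);cv2.imwrite("pics/cb.png",b)
C=cloud("top",np.load("top0.npy"));S=cloud("scene",np.load("scene0.npy"))
def rep(n,P,lo,hi,box):
    m=(P[...,2]>lo)&(P[...,2]<hi)&(P[...,0]>box[0])&(P[...,0]<box[1])&(P[...,1]>box[2])&(P[...,1]<box[3])
    q=P[m]
    if len(q)>3: print(n,len(q),q.mean(0).round(4),"minAreaRect",cv2.minAreaRect(q[:,:2].astype(np.float32)),"zmax",q[:,2].max().round(4),"zmed",np.median(q[:,2]).round(4))
print("pts",[C[v,u].round(3).tolist() for u,v in((399,241),(305,215),(350,235),(471,221),(204,259),(186,259),(346,300))])
rep("plate",C,.062,.075,(.3,.7,-.2,.2)); rep("lug",C,.105,.13,(.3,.7,0,.25)); rep("pin",C,.105,.13,(.3,.7,-.25,-.05))
rep("potrim",C,.048,.062,(.3,.6,.2,.45))
rep("post",C,.075,.11,(.3,.7,-.5,-.2))
rep("lugS",S,.105,.13,(.3,.7,0,.25)); rep("pinS",S,.09,.13,(.3,.7,-.25,-.05));rep("postS",S,.08,.11,(.3,.7,-.5,-.2))
rep("potS",S,.048,.062,(.3,.6,.2,.45));rep("plateS",S,.062,.075,(.3,.7,-.2,.2))
rep("ptrS",S,.055,.075,(.3,.7,-.5,-.2))
E
```

```text
pts [[0.538, -0.13, 0.118], [0.603, 0.086, 0.12], [0.56, -0.02, 0.072], [0.592, -0.324, 0.029], [0.515, 0.354, 0.001], [0.514, 0.39, 0.033], [0.405, -0.005, 0.096]]
plate 3684 [ 0.5705 -0.0153  0.0685] minAreaRect ((0.514327347278595, -0.002464383840560913), (0.2689908742904663, 0.21969276666641235), 72.21702575683594) zmax 0.075 zmed 0.0687
lug 128 [0.6048 0.0903 0.1181] minAreaRect ((0.6052414774894714, 0.09076943248510361), (0.016166390851140022, 0.039958562701940536), 72.30118560791016) zmax 0.1229 zmed 0.1186
pin 77 [ 0.537  -0.1288  0.1197] minAreaRect ((0.5366019606590271, -0.12881726026535034), (0.020199192687869072, 0.02018131874501705), 87.57624816894531) zmax 0.1247 zmed 0.1201
potrim 238 [0.5115 0.3508 0.0548] minAreaRect ((0.5128016471862793, 0.3480730652809143), (0.0900350883603096, 0.08979742228984833), 23.36512565612793) zmax 0.0615 zmed 0.0552
post 54 [ 0.597  -0.3272  0.0915] minAreaRect ((0.5977216958999634, -0.32824471592903137), (0.016795795410871506, 0.014383082278072834), 19.603349685668945) zmax 0.1027 zmed 0.0963
lugS 268 [0.6115 0.091  0.1152] minAreaRect ((
[... 323 characters left out ...]
19 -0.3281  0.0908] minAreaRect ((0.6002496480941772, -0.33037853240966797), (0.013399073854088783, 0.015656843781471252), 8.316915512084961) zmax 0.0992 zmed 0.0917
potS 576 [0.5154 0.3479 0.053 ] minAreaRect ((0.5149868726730347, 0.3469865024089813), (0.09395107626914978, 0.09134376049041748), 14.894482612609863) zmax 0.0578 zmed 0.0536
plateS 4034 [ 0.5784 -0.0105  0.0681] minAreaRect ((0.5205318331718445, 0.00036460161209106445), (0.2660943567752838, 0.22554010152816772), 71.11335754394531) zmax 0.0749 zmed 0.0682
ptrS 146 [ 0.5952 -0.3245  0.0662] minAreaRect ((0.5881873965263367, -0.3232094943523407), (0.022411398589611053, 0.04866524040699005), 64.44561767578125) zmax 0.075 zmed 0.066
```

View pics/ca.png

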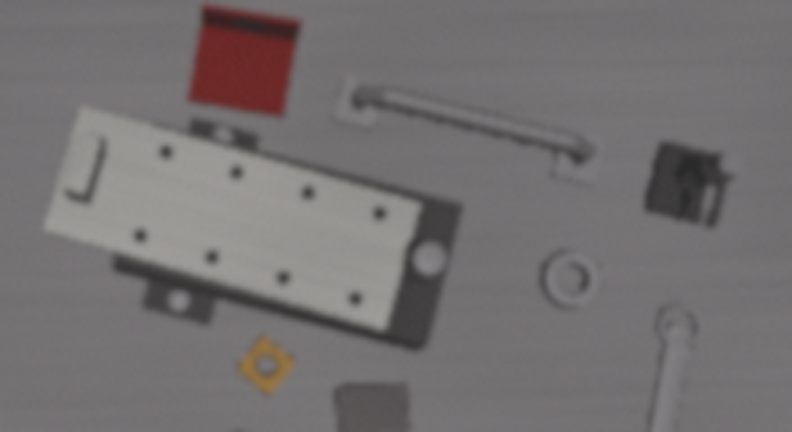

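View pics/cb.png

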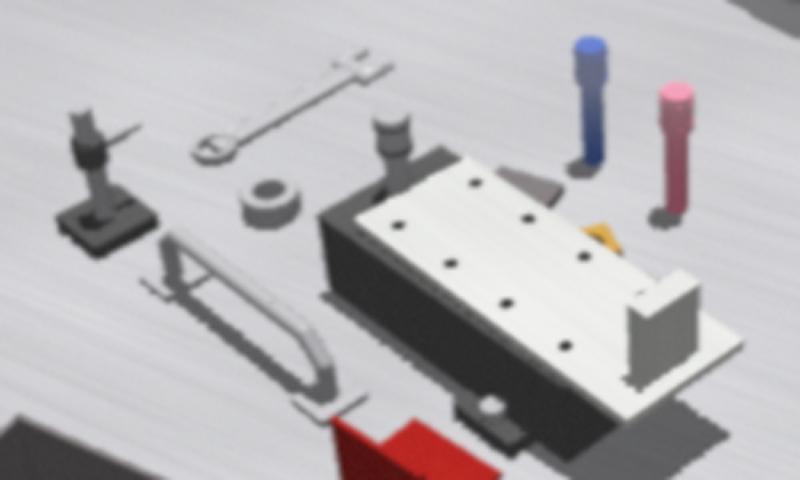

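```bash
python3 - <<'E'
from h import *
from scipy.spatial.transform import Rotation as R
st=r.get_state();q=st["tcp_rot"];M=R.from_quat(np.r_[q[1:],q[0]]).as_matrix();print(M.round(3))
print("jaw yaw",np.degrees(np.arctan2(M[1,2],M[0,2])), r.tcp_to_tips)
S=cloud("scene",np.load("scene0.npy"))
def med(P,lo,hi,b):
    m=(P[...,2]>lo)&(P[...,2]<hi)&(P[...,0]>b[0])&(P[...,0]<b[1])&(P[...,1]>b[2])&(P[...,1]<b[3]);q=P[m];print(len(q),q.mean(0),q.min(0),q.max(0))
med(S,.115,.13,(.49,.6,-.2,-.08))
print("head top ctr scene px", px2z("scene",[[130+393/3.2,160+119/3.2]],.12), "top px",px2z("top",[[280+429/3.6,170+257/3.6]],.12))
print("tip scene",px2z("scene",[[130+140/3.2,160+126/3.2]],.064))
t=np.array([.5628,-.317,.064]);print(proj("top",t),(proj("top",t)-[280,170])*3.6,(proj("scene",t)-[130,160])*3.2)
print("tip top px",px2z("top",[[280+716/3.6,170+222/3.6]],.064))
# plate front corners, z=.068
print("front top",px2z("top",[[280+422/3.6,170+203/3.6],[280+386/3.6,170+331/3.6]],.068))
print("front scene",px2z("scene",[[130+355/3.2,160+217/3.2],[130+469/3.2,160+157/3.2]],.068))
print("tail top",px2z("top",[[280+81/3.6,170+106/3.6],[280+44/3.6,170+229/3.6]],.068))
E
```

```text
[[-0.    -0.965  0.263]
 [-0.001  0.263  0.965]
 [-1.     0.    -0.001]]
jaw yaw 74.77294817253582 0.008
79 [ 0.54252772 -0.13027738  0.11917082] [ 0.5290484  -0.14164703  0.11500627] [ 0.55278751 -0.12074002  0.12231302]
head top ctr scene px [[ 0.5449663  -0.12481713  0.12      ]] top px [[ 0.53648159 -0.13002807  0.12      ]]
tip scene [[ 0.56455038 -0.31807863  0.064     ]]
[[473.23826582 231.07967649]] [[695.65775696 219.88683536]] [[143.04078832 125.05573665]]
tip top px [[ 0.56103356 -0.33034535  0.064     ]]
front top [[ 0.57835256 -0.13468797  0.068     ]
 [ 0.49276674 -0.10751342  0.068     ]]
front scene [[ 0.58178474 -0.13343827  0.068     ]
 [ 0.49845082 -0.10507842  0.068     ]]
tail top [[0.65064067 0.09361918 0.068     ]
 [0.5670561  0.12020068 0.068     ]]
```

>>> {"op": "step_arm", "data": {
  "commands": [
    [6, -5, 0, 0, 0, 0, 1],
    [12, -10, 0, 0, 0, 0, 1],
    [18, -15, 0, 0, 0, 0, 1],
    [24, -20, 0, 0, 0, -1, 1],
    [29, -25, 0, 0, 0, -1, 1],
    [33, -30, 0, 0, 0, -2, 1],
    [36.5, -35, 0, 0, 0, -2.3, 1],
    [37, -41, 0, 0, 0, -2.3, 1],
    [37, -47, 0, 0, 0, -2.3, 1],
    [37, -53, 0, 0, 0, -2.3, 1]
  ],
  "squeeze": 50
}}

```text
clock: 1.35
eef_pos: [0.5357, 0.1484, 0.239]
tcp_rot: [0.57, -0.418, 0.57, 0.418]
contact_force: [1.9, -0.6, -0.4]
gripper_width: 0.0852
```

>>> {"op": "step_arm", "data": {
  "commands": [
    [0, -5, 0, 0, 0, 0, 1],
    [0, -10, 0, 0, 0, 0, 1],
    [0, -15, 0, 0, 0, 0, 1],
    [-0.2, -20, 0, 0, 0, 0, 1],
    [-0.2, -22.5, 0, 0, 0, 0, 1],
    [-0.2, -22.5, -2, 0, 0, 0, 0.2],
    [-0.2, -22.5, -4, 0, 0, 0, 0.2],
    [-0.2, -22.5, -6, 0, 0, 0, 0.2],
    [-0.2, -22.5, -8, 0, 0, 0, 0.2],
    [-0.2, -22.5, -8, 0, 0, 0, 0.2]
  ]
}}

```text
clock: 2.6
eef_pos: [0.5323, -0.0744, 0.1581]
tcp_rot: [0.57, -0.417, 0.571, 0.419]
contact_force: [-0.2, -0.5, 0.7]
gripper_width: 0.0512
```

```bash
python3 - <<'E'
from h import *
s=r.get_state();print({k:np.round(s[k],4) for k in("clock","eef_pos","tcp_rot","contact_force","gripper_width")})
out=[]
for c in("top","scene"):
    i,d=r.get_image(c);np.save(f"{c}1.npy",d);cv2.imwrite(f"pics/{c}1.png",i)
    u,v=proj(c,[.539,-.129,.12])[0].astype(int);out.append(cv2.resize(i[v-55:v+55,u-40:u+40],(400,550),interpolation=cv2.INTER_CUBIC))
cv2.imwrite("pics/v1.png",np.hstack(out))
E
```

```text
{'clock': np.float64(2.6), 'eef_pos': array([ 0.5323, -0.0744,  0.1581]), 'tcp_rot': array([ 0.5696, -0.4172,  0.5711,  0.4188]), 'contact_force': array([-0.2346, -0.493 ,  0.6597]), 'gripper_width': np.float64(0.0512)}
```

View pics/v1.png

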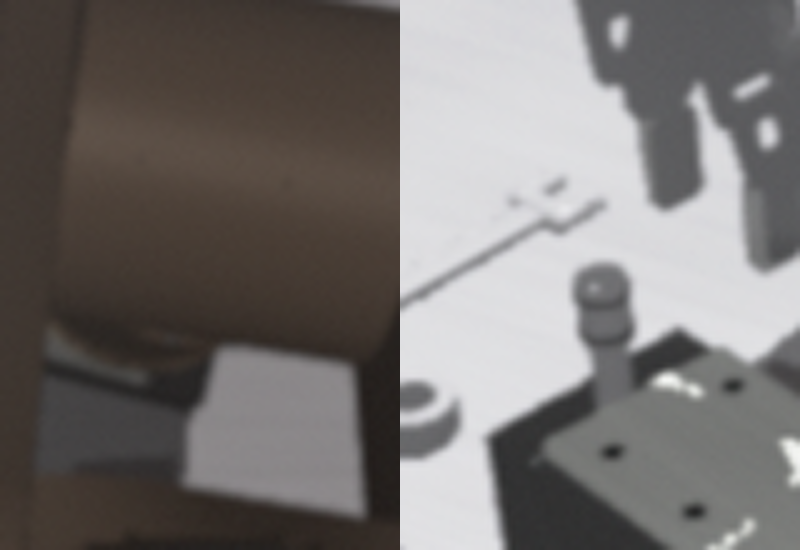

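>>> {"op": "step_arm", "data": {
  "commands": [
    [0.3, -2.7, 0, 0, 0, 0, 0.2],
    [0.7, -5.4, 0, 0, 0, 0, 0.2],
    [0.7, -5.4, 0, 0, 0, 0, 0.2],
    [0.7, -5.4, -1.5, 0, 0, 0, 0.2],
    [0.7, -5.4, -3, 0, 0, 0, 0.2],
    [0.7, -5.4, -4, 0, 0, 0, 0.2],
    [0.7, -5.4, -5, 0, 0, 0, 0.2],
    [0.7, -5.4, -6, 0, 0, 0, 0.2],
    [0.7, -5.4, -6.4, 0, 0, 0, 0.2],
    [0.7, -5.4, -6.4, 0, 0, 0, 0.2]
  ]
}}

```text
clock: 3.95
eef_pos: [0.5403, -0.1286, 0.0951]
tcp_rot: [0.57, -0.418, 0.57, 0.418]
contact_force: [0.4, -0.2, -0.1]
gripper_width: 0.0514
```

```bash
python3 - <<'E'
from h import *
s=r.get_state();print({k:np.round(s[k],4) for k in("clock","eef_pos","contact_force","gripper_width")})
i,d=r.get_image("scene")
u,v=proj("scene",[.539,-.129,.12])[0].astype(int);cv2.imwrite("pics/v2.png",cv2.resize(i[v-50:v+50,u-60:u+60],(720,600),interpolation=cv2.INTER_CUBIC))
E
```

```text
{'clock': np.float64(3.95), 'eef_pos': array([ 0.5403, -0.1286,  0.0951]), 'contact_force': array([ 0.3848, -0.2341, -0.146 ]), 'gripper_width': np.float64(0.0514)}
```

View pics/v2.png

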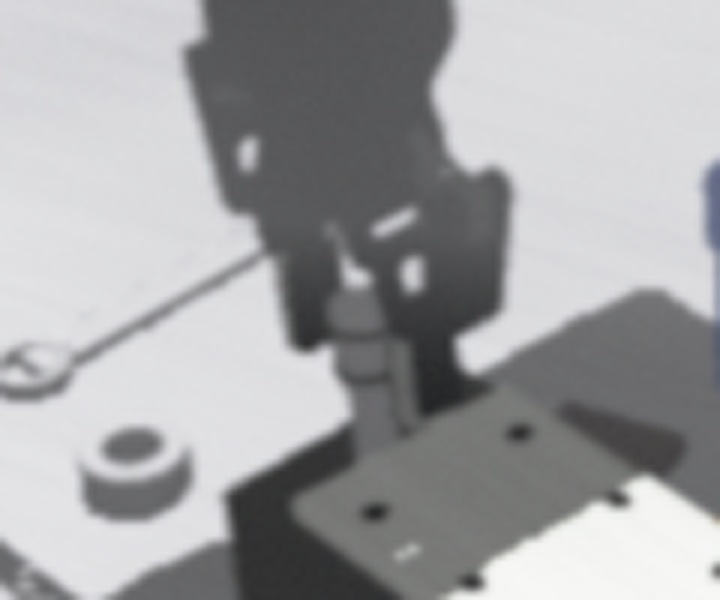

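>>> {"op": "step_arm", "data": {
  "commands": [
    [0.2, 0, 0, 0, 0, 0, 0.2],
    [0.2, 0, 0, 0, 0, 0, -0.2],
    [0.2, 0, 0, 0, 0, 0, -0.5],
    [0.2, 0, 0, 0, 0, 0, -1],
    [0.2, 0, 0, 0, 0, 0, -1],
    [0.2, 0, 0, 0, 0, 0, -1],
    [0.2, 0, 0, 0, 0, 0, -1],
    [0.2, 0, 0, 0, 0, 0, -1],
    [0.2, 0, 0.5, 0, 0, 0, -1],
    [0.2, 0, 1, 0, 0, 0, -1]
  ]
}}

```text
clock: 5.25
eef_pos: [0.5422, -0.1286, 0.1054]
tcp_rot: [0.57, -0.418, 0.57, 0.418]
contact_force: [-1.4, -3.0, -2.9]
gripper_width: 0.0207
```

>>> {"op": "step_arm", "data": {
  "commands": [
    [0, 0, 1, 0, 0, 0, -1],
    [0, 0, 2, 0, 0, 0, -1],
    [0, 0, 3, 0, 0, 0, -1],
    [0, 0, 4, 0, 0, 0, -1],
    [0, 0, 6, 0, 0, 0, -1],
    [0, 0, 8.5, 0, 0, 0, -1],
    [0, 0, 11, 0, 0, 0, -1],
    [0, 0, 13.5, 0, 0, 0, -1],
    [0, 0, 14.5, 0, 0, 0, -1],
    [0, 0, 14.5, 0, 0, 0, -1]
  ]
}}

```text
clock: 6.5
eef_pos: [0.5425, -0.1286, 0.2507]
tcp_rot: [0.571, -0.418, 0.57, 0.418]
contact_force: [-0.0, 0.0, -2.3]
gripper_width: 0.0208
```

```bash
python3 - <<'E'
from h import *
s=r.get_state();print({k:np.round(s[k],4) for k in("clock","eef_pos","contact_force","gripper_width")})
i,d=r.get_image("scene")
u,v=proj("scene",s["eef_pos"])[0].astype(int);cv2.imwrite("pics/v3.png",cv2.resize(i[v-60:v+100,u-70:u+130],(750,600),interpolation=cv2.INTER_CUBIC));print(u,v)
E
```

```text
{'clock': np.float64(6.5), 'eef_pos': array([ 0.5425, -0.1286,  0.2507]), 'contact_force': array([-0.0169,  0.0369, -2.3327]), 'gripper_width': np.float64(0.0208)}
244 135
```

View pics/v3.png

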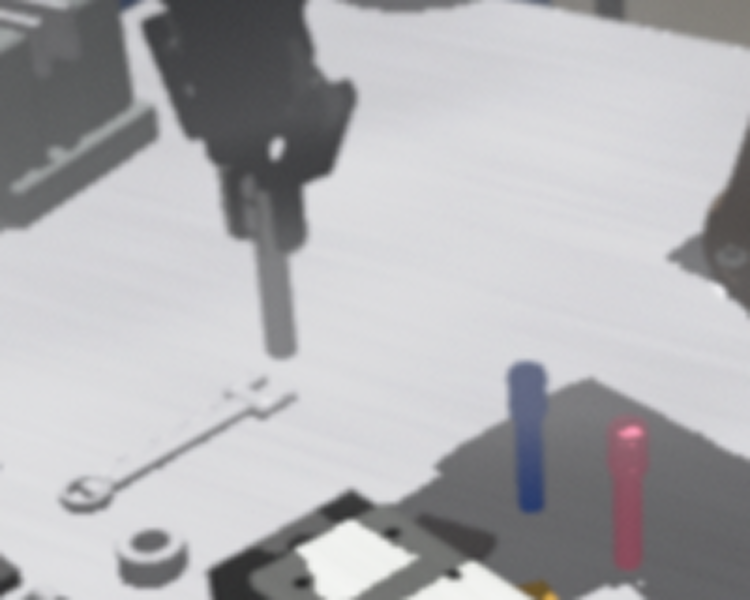

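>>> {"op": "step_arm", "data": {
  "commands": [
    [0, 3, 0, 0, 0, 0, -1],
    [0, 8, 0, 0, 0, 0, -1],
    [0, 13.5, 0, 0, 0, 0, -1],
    [0, 19, 0, 0, 0, 0, -1],
    [-0.5, 24.5, 0, 0, 0, 0, -1],
    [-1, 30, 0, 0, 0, 0, -1],
    [-1.5, 35.5, 0, 0, 0, 0, -1],
    [-2, 41, 0, 0, 0, 0, -1],
    [-2.9, 45.5, 0, 0, 0, 0, -1],
    [-2.9, 47.6, 0, 0, 0, 0, -1]
  ]
}}

```text
clock: 7.8
eef_pos: [0.512, 0.3494, 0.2488]
tcp_rot: [0.569, -0.418, 0.571, 0.419]
contact_force: [0.6, -0.6, -1.8]
gripper_width: 0.0206
```

>>> {"op": "step_arm", "data": {
  "commands": [
    [0, 0, 0, 0, 0, 0, -1],
    [0, 0, -2, 0, 0, 0, -1],
    [0, 0, -4, 0, 0, 0, -1],
    [0, 0, -6, 0, 0, 0, -1],
    [0, 0, -8, 0, 0, 0, -1],
    [0, 0, -8, 0, 0, 0, -1],
    [0, 0, -8, 0, 0, 0, -1],
    [0, 0, -8, 0, 0, 0, -1],
    [0, 0, -8, 0, 0, 0, -1],
    [0, 0, -8, 0, 0, 0, -1]
  ]
}}

```text
clock: 9.05
eef_pos: [0.5134, 0.3475, 0.1707]
tcp_rot: [0.571, -0.418, 0.57, 0.418]
contact_force: [0.0, -0.1, -2.1]
gripper_width: 0.0207
```

```bash
python3 - <<'E'
from h import *
s=r.get_state();print({k:np.round(s[k],4) for k in("clock","eef_pos","contact_force","gripper_width")})
i,d=r.get_image("scene")
u,v=proj("scene",s["eef_pos"])[0].astype(int);print(u,v);cv2.imwrite("pics/v4.png",cv2.resize(i[v-60:v+100,u-100:u+100],(750,600),interpolation=cv2.INTER_CUBIC))
E
```

```text
{'clock': np.float64(9.05), 'eef_pos': array([0.5134, 0.3475, 0.1707]), 'contact_force': array([ 0.0278, -0.0907, -2.0822]), 'gripper_width': np.float64(0.0207)}
509 240
```

View pics/v4.png

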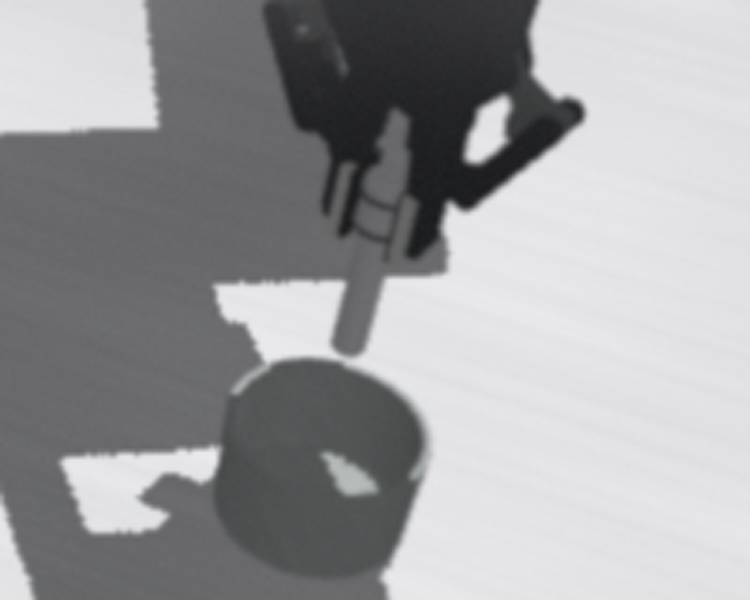

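>>> {"op": "step_arm", "data": {
  "commands": [
    [0, 0, -2, 0, 0, 0, -1],
    [0, 0, -4, 0, 0, 0, -1],
    [0, 0, -6, 0, 0, 0, -1],
    [0, 0, -7.5, 0, 0, 0, -1],
    [0, 0, -8.5, 0, 0, 0, -1],
    [0, 0, -9, 0, 0, 0, -1],
    [0, 0, -9.3, 0, 0, 0, -1],
    [0, 0, -9.3, 0, 0, 0, -1],
    [0, 0, -9.3, 0, 0, 0, -1],
    [0, 0, -9.3, 0, 0, 0, -1]
  ]
}}

```text
clock: 10.35
eef_pos: [0.5135, 0.3475, 0.0776]
tcp_rot: [0.571, -0.418, 0.57, 0.418]
contact_force: [-0.3, -0.3, -2.6]
gripper_width: 0.021
```

>>> {"op": "step_arm", "data": {
  "commands": [
    [0, 0, -0.15, 0, 0, 0, -1],
    [0, 0, -0.3, 0, 0, 0, -1],
    [0, 0, -0.3, 0, 0, 0, -0.4],
    [0, 0, -0.3, 0, 0, 0, -0.3],
    [0, 0, -0.3, 0, 0, 0, 0],
    [0, 0, -0.3, 0, 0, 0, 0.1],
    [0, 0, -0.3, 0, 0, 0, 0.2],
    [0, 0, -0.3, 0, 0, 0, 0.2],
    [0, 0, 0.7, 0, 0, 0, 0.2],
    [0, 0, 2.2, 0, 0, 0, 0.2]
  ]
}}

```text
clock: 11.6
eef_pos: [0.5132, 0.3473, 0.1]
tcp_rot: [0.57, -0.418, 0.571, 0.418]
contact_force: [0.3, 0.3, 0.2]
gripper_width: 0.051
```

>>> {"op": "step_arm", "data": {
  "commands": [
    [0, 0, 2.5, 0, 0, 0, 0.2],
    [0, 0, 5.5, 0, 0, 0, 0.2],
    [0, 0, 9, 0, 0, 0, 0.4],
    [0, 0, 12, 0, 0, 0, 0.4],
    [2, -4, 14, 0, 0, 0, 0.4],
    [4, -9, 14, 0, 0, 0, 0.4],
    [6, -14, 14, 0, 0, 0, 0.4],
    [8, -19, 14, 0, 0, 0, 0.4],
    [9, -22, 14, 0, 0, 0, 0.4],
    [9.3, -23, 14, 0, 0, 0, 0.4]
  ]
}}

```text
clock: 12.85
eef_pos: [0.6069, 0.1156, 0.2405]
tcp_rot: [0.571, -0.418, 0.57, 0.417]
contact_force: [-0.4, -0.5, 0.0]
gripper_width: 0.06
```

```bash
python3 - <<'E'
from h import *
s=r.get_state();print({k:np.round(s[k],4) for k in("clock","eef_pos","contact_force","gripper_width")})
i,d=r.get_image("scene");np.save("scene2.npy",d);cv2.imwrite("pics/scene2.png",i);S=cloud("scene",d)
b=i[170:350,130:580];cv2.imwrite("pics/v5.png",cv2.resize(b,(800,320),interpolation=cv2.INTER_CUBIC))
def med(P,lo,hi,b):
    m=(P[...,2]>lo)&(P[...,2]<hi)&(P[...,0]>b[0])&(P[...,0]<b[1])&(P[...,1]>b[2])&(P[...,1]<b[3]);q=P[m];print(len(q),q.mean(0) if len(q) else 0,cv2.minAreaRect(q[:,:2].astype(np.float32)) if len(q)>3 else 0)
med(S,.065,.12,(.46,.57,.3,.4));med(S,.105,.13,(.56,.66,.05,.15))
S0=cloud("scene",np.load("scene0.npy"));med(S0,.105,.13,(.56,.66,.05,.15))
E
```

```text
{'clock': np.float64(12.85), 'eef_pos': array([0.6069, 0.1156, 0.2405]), 'contact_force': array([-0.3563, -0.5207,  0.0193]), 'gripper_width': np.float64(0.06)}
284 [0.51658721 0.34719841 0.0893433 ] ((0.5126844644546509, 0.3469797968864441), (0.023919735103845596, 0.022434353828430176), 42.7228889465332)
267 [0.61145962 0.09102881 0.11508152] ((0.6084887385368347, 0.09002333134412766), (0.019225269556045532, 0.041652556508779526), 72.2640380859375)
268 [0.61154708 0.09103164 0.11519722] ((0.6081924438476562, 0.08963733166456223), (0.0189363956451416, 0.04219245910644531), 72.64169311523438)
```

View pics/v5.png

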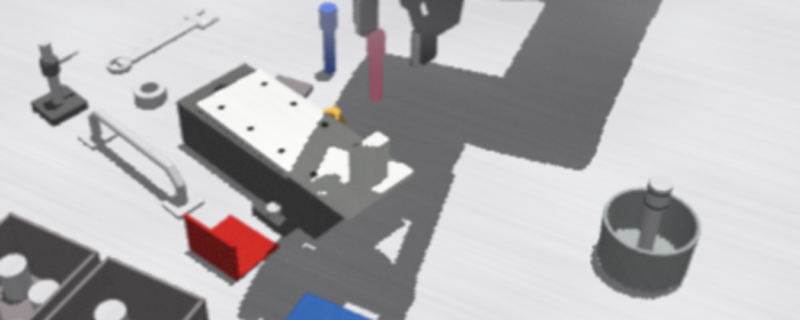

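>>> {"op": "step_arm", "data": {
  "commands": [
    [0, -2.5, -2, 0, 0, 0, 0.4],
    [0, -2.5, -5, 0, 0, 0, 0.4],
    [0, -2.5, -8, 0, 0, 0, 0.4],
    [0, -2.5, -11, 0, 0, 0, 0.4],
    [0, -2.5, -13, 0, 0, 0, 0.4],
    [0, -2.5, -14.5, 0, 0, 0, 0.4],
    [0, -2.5, -15.3, 0, 0, 0, 0.4],
    [0, -2.5, -15.8, 0, 0, 0, 0.4],
    [0, -2.5, -15.8, 0, 0, 0, 0.4],
    [0, -2.5, -15.8, 0, 0, 0, 0.4]
  ]
}}

```text
clock: 14.15
eef_pos: [0.6067, 0.0924, 0.0818]
tcp_rot: [0.571, -0.418, 0.57, 0.418]
contact_force: [0.5, 0.4, -0.5]
gripper_width: 0.0595
```

>>> {"op": "step_arm", "data": {
  "commands": [
    [0, 0, 0, 0, 0, 0, 0],
    [0, 0, 0, 0, 0, 0, -0.2],
    [0, 0, 0, 0, 0, 0, -0.3],
    [0, 0, 0, 0, 0, 0, -0.4],
    [0, 0, 0, 0, 0, 0, -0.5],
    [0, 0, 0, 0, 0, 0, -0.6],
    [0, 0, 0, 0, 0, 0, -0.7],
    [0, 0, 0, 0, 0, 0, -1],
    [0, 0, 0, 0, 0, 0, -1],
    [0, 0, 0, 0, 0, 0, -1]
  ]
}}

```text
clock: 15.4
eef_pos: [0.6063, 0.0923, 0.0814]
tcp_rot: [0.57, -0.418, 0.57, 0.418]
contact_force: [-1.9, -2.6, 4.6]
gripper_width: 0.0156
```

```bash
python3 - <<'E'
from h import *
s=r.get_state();print({k:np.round(s[k],4) for k in("clock","eef_pos","tcp_rot","contact_force","ft_torque","gripper_width")})
E
```

```text
{'clock': np.float64(15.4), 'eef_pos': array([0.6063, 0.0923, 0.0814]), 'tcp_rot': array([ 0.5703, -0.418 ,  0.5704,  0.418 ]), 'contact_force': array([-1.9076, -2.6343,  4.5769]), 'ft_torque': array([-0.5361,  0.3921, -0.1372]), 'gripper_width': np.float64(0.0156)}
```

>>> {"op": "step_arm", "data": {
  "commands": [
    [-0.24, -0.76, 0, 0, 0, 0, -1],
    [-0.6, -1.91, 0, 0, 0, 0, -1],
    [-1.06, -3.34, 0, 0, 0, 0, -1],
    [-1.51, -4.77, 0, 0, 0, 0, -1],
    [-1.96, -6.2, 0, 0, 0, 0, -1],
    [-2.41, -7.63, 0, 0, 0, 0, -1],
    [-2.87, -9.06, 0, 0, 0, 0, -1],
    [-3.2, -10.1, 0, 0, 0, 0, -1],
    [-3.32, -10.49, 0, 0, 0, 0, -1],
    [-3.32, -10.49, 0, 0, 0, 0, -1]
  ]
}}

```text
clock: 16.65
eef_pos: [0.5728, -0.0136, 0.0814]
tcp_rot: [0.57, -0.418, 0.571, 0.418]
contact_force: [-1.7, -6.4, 6.4]
gripper_width: 0.0151
```

>>> {"op": "step_arm", "data": {
  "commands": [
    [-0.24, -0.76, 0, 0, 0, 0, -1],
    [-0.6, -1.91, 0, 0, 0, 0, -1],
    [-0.9, -2.86, 0, 0, 0, 0, -1],
    [-1.2, -3.81, 0, 0, 0, 0, -1],
    [-1.4, -4.48, 0, 0, 0, 0, -1],
    [-1.51, -4.77, 0, 0, 0, 0, -1],
    [-1.51, -4.77, 0, 0, 0, 0, -1],
    [-1.51, -4.77, 0, 0, 0, 0, -1],
    [-1.51, -4.77, 0, 0, 0, 0, -1],
    [-1.51, -4.77, 0, 0, 0, 0, -1]
  ]
}}

```text
clock: 17.9
eef_pos: [0.5579, -0.0608, 0.0814]
tcp_rot: [0.57, -0.418, 0.57, 0.418]
contact_force: [0.4, -2.0, 5.9]
gripper_width: 0.0154
```

```bash
python3 - <<'E'
from h import *
s=r.get_state();print({k:np.round(s[k],4) for k in("clock","eef_pos","tcp_rot","contact_force","ft_torque","gripper_width")})
i,d=r.get_image("scene");np.save("scene3.npy",d);cv2.imwrite("pics/scene3.png",i);S=cloud("scene",d)
j,e=r.get_image("top");np.save("top3.npy",e);cv2.imwrite("pics/top3.png",j)
b=cv2.resize(i[160:285,130:300],(800,588),interpolation=cv2.INTER_CUBIC);cv2.imwrite("pics/v6.png",b)
E
```

```text
{'clock': np.float64(17.9), 'eef_pos': array([ 0.5579, -0.0608,  0.0814]), 'tcp_rot': array([ 0.5703, -0.4181,  0.5704,  0.4179]), 'contact_force': array([ 0.4417, -1.9914,  5.8739]), 'ft_torque': array([-0.1683,  0.0033, -0.0141]), 'gripper_width': np.float64(0.0154)}
```

View pics/v6.png

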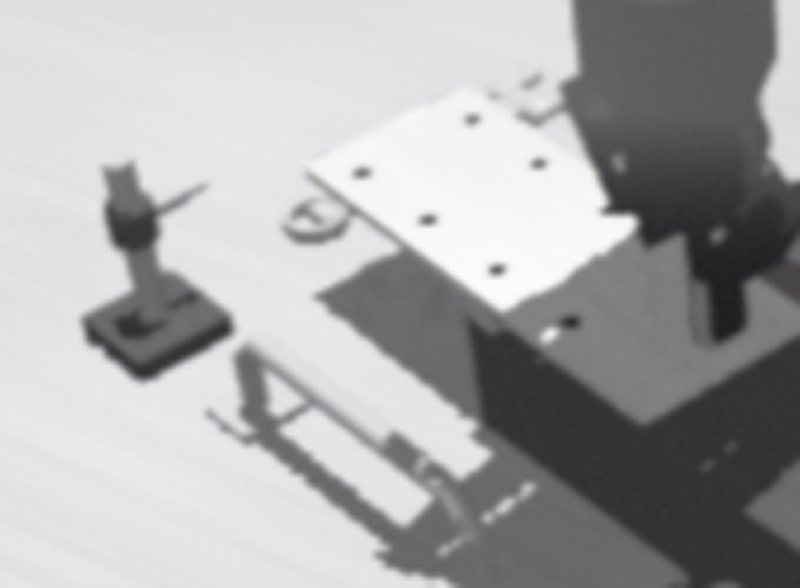

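```bash
python3 - <<'E'
from h import *
s=800/170;f=lambda x,y:[(x+.5)/s-.5+130,(y+.5)/(588/125)-.5+160]
th=np.radians(17.55);d=np.array([-np.sin(th),-np.cos(th)])
F=px2z("scene",[f(306,171),f(462,88)],.068);T=px2z("scene",[f(207,185)],.064)
print(F,T,"front along",F[:,:2]@d,"tip along",T[:,:2]@d)
S=cloud("scene",np.load("scene3.npy"));P=cloud("top",np.load("top3.npy"))
x=np.array([np.cos(th),-np.sin(th)])
for n,Q in(("scene",S),("top",P)):
    m=(Q[...,2]>.085)&(Q[...,2]<.105)&(Q[...,0]>.5)&(Q[...,0]<.65)&(Q[...,1]<-.3)&(Q[...,1]>-.36)
    q=Q[m]; c=np.array(cv2.minAreaRect(q[:,:2].astype(np.float32))[0]) if len(q)>3 else np.zeros(2); print(n,"post",len(q),c,c@d, "tip from post",c-.038*x)
    m=(abs(Q[...,2]-.068)<.006)&(Q[...,1]<-.14)&(Q[...,1]>-.32)&(Q[...,0]>.38)&(Q[...,0]<.55)
    q=Q[m];l=q[:,:2]@x;a=q[:,:2]@d
    print(n,"plate z",np.median(q[:,2]),len(q),[ (round(a[abs(l-k)<.004].max(),4) if (abs(l-k)<.004).any() else None) for k in np.arange(l.min()+.01,l.max(),.01)],l.min(),l.max())
# pointer in scene image: dark pixel scan
from scipy import ndimage
i=cv2.imread("pics/scene3.png");g=i[:,:,1].astype(int)
print(g[194:206,158:182])
t=cv2.imread("pics/top3.png")[:,:,1].astype(int);u,v=proj("top",[.5646,-.318,.064])[0];print(u,v);u,v=int(u),int(v);print(t[v-7:v+8,u-10:u+11])
E
```

```text
[[ 0.53870763 -0.28257328  0.068     ]
 [ 0.45243427 -0.26062955  0.068     ]] [[ 0.56346871 -0.319435    0.064     ]] front along [0.10697988 0.11207223] tip along [0.13465943]
scene post 58 [ 0.60111457 -0.32928586] 0.13270011570067672 tip from post [ 0.56488331 -0.31782742]
scene plate z 0.06804281003887395 1431 [np.float64(0.1118), np.float64(0.1127), np.float64(0.1131), np.float64(0.1129), np.float64(0.1145), np.float64(0.1129), np.float64(0.1109), np.float64(0.1107), np.float64(0.1123)] 0.5071087129851104 0.5983270166431156
top post 41 [ 0.59698689 -0.32819358] 0.13290332467344576 tip from post [ 0.56075563 -0.31673513]
top plate z 0.06880086921640241 77 [np.float64(0.1116), np.float64(0.11), np.float64(0.1114), np.float64(0.1106)] 0.5528131156062817 0.5946931920317855
[[191 223 229 229 230 230 230 230 230 229 230 230 231 230 230 230 230 230
  231 231 231 231 231 230]
 [170 219 229 230 230 230 230 230 230 229 230 230 230 230 231 230 230 230
  230 230 230 230 231 231]
 [154 203 227 230 231 231 230 230 230 230 230 230 231 230 230 229 229 230
  230 230 230 230 230 230]
 [141 190 2
[... 1571 characters left out ...]
6 127 110  98  95  94  91  87  93 112 128 116  95  98 123 150
  163 164 164]
 [162 159 158 153 141 134 132 130 120 110 112 125 127 110  94 105 135 155
  162 163 162]
 [164 165 165 163 161 159 158 156 149 141 141 144 136 118 108 120 146 160
  163 163 163]
 [165 165 166 165 166 165 166 165 161 160 159 159 152 142 138 145 157 164
  165 166 165]
 [165 165 165 166 165 166 167 167 166 165 165 165 162 159 160 161 164 165
  164 164 164]
 [165 166 166 166 165 165 166 166 166 166 166 165 165 165 165 165 165 164
  164 164 162]
 [166 165 166 165 165 165 166 166 165 165 164 164 164 164 164 164 163 164
  164 164 163]
 [165 166 165 166 166 165 166 166 165 164 164 164 164 164 164 165 164 164
  163 163 163]]
```

```bash
python3 - <<'E'
from h import *
th=np.radians(17.55);d=np.array([-np.sin(th),-np.cos(th)]);x=np.array([np.cos(th),-np.sin(th)])
c=np.array([.599,-.3287])
out=[]
for n,b in(("top",(200,450,50)),("scene",(185,145,60))):
    i=cv2.imread(f"pics/{n}3.png");v0,u0,w=b;k=400/w
    a=cv2.resize(i[v0:v0+w,u0:u0+w],(400,400),interpolation=cv2.INTER_CUBIC);o=a.copy()
    def P(xy,z):
        q=proj(n,np.r_[xy,z])[0];return tuple(int(t) for t in ((q-[u0,v0]+.5)*k-.5))
    for z,col in((0,(0,255,0)),(.01,(255,255,0))):
        F=[P(c+sx*.025*x+sy*.025*d,z) for sx,sy in((1,1),(1,-1),(-1,-1),(-1,1))]
        cv2.polylines(o,[np.array(F)],True,col,1)
    cv2.line(o,P(c,.064),P(c-.038*x,.064),(0,0,255),1);cv2.circle(o,P(c,.097),3,(255,0,255),1)
    out.append(np.vstack([a,o])[:, :])
im=np.hstack(out);im=cv2.resize(im,(600,600));cv2.imwrite("pics/v7.png",im)
E
```

```text
(no output)
```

View pics/v7.png

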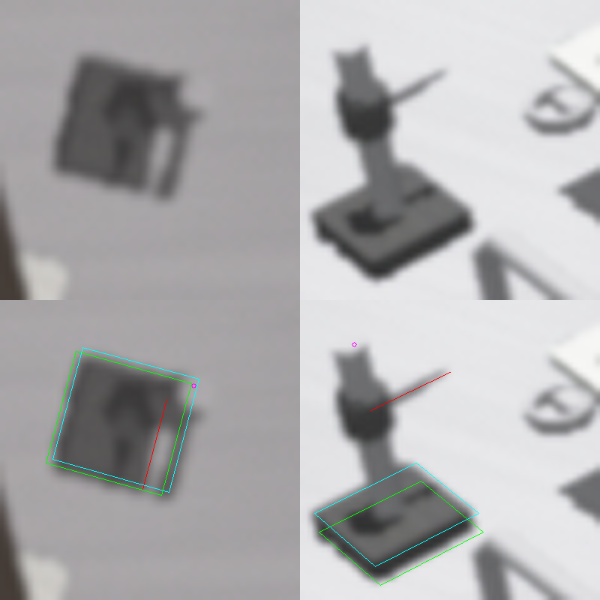

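```bash
python3 - <<'E'
from h import *
from scipy.ndimage import map_coordinates as mc
th=np.radians(17.55);d=np.array([-np.sin(th),-np.cos(th)]);x=np.array([np.cos(th),-np.sin(th)])
for n in("scene","top"):
    g=cv2.imread(f"pics/{n}3.png").astype(float).sum(2)/3
    a=np.arange(-.02,.0201,.0005)
    def prof(l,a0,z):
        X=np.c_[(l*x)+(a0+a)[:,None]*d,np.full(len(a),z)];p=proj(n,X);return mc(g,[p[:,1],p[:,0]],order=1)
    res=[]
    for l in np.arange(.515,.59,.01):
        q=prof(l,.112,.068);k=np.gradient(q);j=np.argmax(abs(k));res.append(round(.112+a[j],4))
    print(n,"front",res)
    tl=np.array([.5635,-.319])@x
    for dl in(-.006,-.003,0,.003,.006,.009,.012,.016,.02):
        q=prof(tl+dl,.135,.064);print(n,round(dl,3),"min",round(.135+a[np.argmin(q)],4),q[::5].round().astype(int))
    print(tl)
E
```

```text
scene front [np.float64(0.1115), np.float64(0.092), np.float64(0.114), np.float64(0.114), np.float64(0.114), np.float64(0.114), np.float64(0.0925), np.float64(0.092)]
scene -0.006 min 0.141 [232 232 232 231 231 231 231 231 231 230 230 230 230 231 231 231 231]
scene -0.003 min 0.138 [232 232 232 232 232 232 231 229 227 224 226 229 230 231 231 231 231]
scene 0 min 0.136 [231 232 232 232 233 232 229 219 206 209 222 227 230 231 231 231 231]
scene 0.003 min 0.136 [230 230 231 231 231 230 219 198 186 196 217 229 231 232 231 231 231]
scene 0.006 min 0.135 [229 230 230 230 230 226 216 191 173 195 220 228 231 232 232 231 231]
scene 0.009 min 0.134 [229 229 229 229 228 224 208 179 171 190 213 226 230 231 232 232 232]
scene 0.012 min 0.1335 [229 229 229 229 227 216 190 160 161 188 214 226 229 230 231 231 232]
scene 0.016 min 0.133 [229 229 229 228 223 202 166 150 157 190 217 225 228 229 229 229 230]
scene 0.02 min 0.133 [228 228 228 227 220 198 165 146 160 193 217 220 219 216 217 217 218]
0.6334620353240513
top front [np.float64(0.123), np.float64(0.121), np.float64(0.1185), np.float64(0.115), 
[... 204 characters left out ...]
119 128 127 126 136 146 142 133 137 151 162 166 166 166]
top 0 min 0.1195 [ 90  84  80  84  90  90  96 111 127 123 109 110 133 156 165 167 167]
top 0.003 min 0.121 [ 85  82  76  75  81  85  89 106 125 121 101 101 128 153 163 165 165]
top 0.006 min 0.1215 [ 86  83  72  70  80  86  88 109 135 129 102  99 123 152 164 165 165]
top 0.009 min 0.122 [ 86  80  68  67  77  85  93 116 140 136 112 105 126 152 164 166 165]
top 0.012 min 0.121 [ 84  75  65  66  75  84  97 124 148 144 119 109 131 154 164 165 165]
top 0.016 min 0.12 [ 82  74  68  71  78  85  96 125 152 148 119 106 128 154 164 166 165]
top 0.02 min 0.12 [ 77  77  77  77  78  80  94 124 149 143 118 110 131 153 162 165 164]
0.6334620353240513
```

>>> {"op": "step_arm", "data": {
  "commands": [
    [-0.15, -0.48, 0, 0, 0, 0, -1],
    [-0.3, -0.95, 0, 0, 0, 0, -1],
    [-0.45, -1.43, 0, 0, 0, 0, -1],
    [-0.57, -1.81, 0, 0, 0, 0, -1],
    [-0.66, -2.1, 0, 0, 0, 0, -1],
    [-0.69, -2.19, 0, 0, 0, 0, -1],
    [-0.69, -2.19, 0, 0, 0, 0, -1],
    [-0.69, -2.19, 0, 0, 0, 0, -1],
    [-0.69, -2.19, 0, 0, 0, 0, -1],
    [-0.69, -2.19, 0, 0, 0, 0, -1]
  ]
}}

```text
clock: 19.25
eef_pos: [0.5511, -0.0823, 0.0814]
tcp_rot: [0.57, -0.418, 0.57, 0.418]
contact_force: [0.7, 3.5, 7.2]
gripper_width: 0.0154
```

```bash
python3 - <<'E'
from h import *
from scipy.ndimage import map_coordinates as mc
s=r.get_state();print({k:np.round(s[k],4) for k in("clock","eef_pos","tcp_rot","contact_force","ft_torque","gripper_width")})
th=np.radians(17.55);d=np.array([-np.sin(th),-np.cos(th)]);x=np.array([np.cos(th),-np.sin(th)])
print("front by tcp",s["eef_pos"][:2]@d+.222)
for n in("scene","top"):
    i,e=r.get_image(n);cv2.imwrite(f"pics/{n}4.png",i);g=i.astype(float).sum(2)/3;Q=cloud(n,e)
    a=np.arange(-.012,.0121,.0005)
    for l in np.arange(.51,.595,.012):
        X=np.c_[(l*x)+(.134+a)[:,None]*d,np.full(len(a),.068)];p=proj(n,X);q=mc(g,[p[:,1],p[:,0]],order=1)
        k=np.gradient(q);j=np.argmax(abs(k));print(n,round(l,3),round(.134+a[j],4),q[::6].astype(int))
    m=(abs(Q[...,2]-.068)<.006)&(Q[...,1]<-.16)&(Q[...,1]>-.34)&(Q[...,0]>.36)&(Q[...,0]<.56);q=Q[m]
    if len(q): print(n,"cloud z",np.median(q[:,2]),len(q),np.sort(q[:,:2]@d)[-6:],"near/far z",np.median(q[q[:,1]<-.24][:,2]),np.median(q[q[:,1]>-.2][:,2]))
    if n=="scene":
        b=i[155:290,130:310];cv2.imwrite("pics/v8.png",cv2.resize(b,(800,600),interpolation=cv2.INTER_CUBIC))
        m=(Q[...,2]>.065)&(Q[...,2]<.12)&(Q[...,0]>.46)&(Q[...,0]<.57)&(Q[...,1]>.3)&(Q[...,1]<.4);print("pin in pot",m.sum(),Q[m].mean(0))
E
```

```text
{'clock': np.float64(19.25), 'eef_pos': array([ 0.5511, -0.0823,  0.0814]), 'tcp_rot': array([ 0.5704, -0.418 ,  0.5703,  0.418 ]), 'contact_force': array([0.7472, 3.4789, 7.2114]), 'ft_torque': array([ 0.5622, -0.187 , -0.0141]), 'gripper_width': np.float64(0.0154)}
front by tcp 0.13427658606378856
scene 0.51 0.1345 [238 238 237 237 233 228 225 225 225]
scene 0.522 0.1325 [242 242 241 238 230 225 226 226 226]
scene 0.534 0.1365 [242 242 243 242 237 231 227 226 226]
scene 0.546 0.134 [242 243 242 241 237 231 227 227 227]
scene 0.558 0.1345 [243 243 242 240 237 232 230 229 229]
scene 0.57 0.1335 [245 245 244 242 236 231 229 229 229]
scene 0.582 0.1365 [244 244 245 245 241 234 231 230 230]
scene 0.594 0.134 [242 241 243 240 238 234 231 231 231]
scene cloud z 0.06810842118034528 1611 [0.13621952 0.13630016 0.13630025 0.13632409 0.13686806 0.1372924 ] near/far z 0.06807554597780674 0.0681438544608354
pin in pot 277 [0.51650924 0.34717262 0.08975187]
top 0.51 0.122 [57 67 72 72 73 74 74 74 74]
top 0.522 0.122 [65 70 71 71 70 72 72 72 72]
top 0.534 0.1315 [67 67 67 68 69 68 69 70 70]
top 0.546 0.122 [63 64 64 63 64 65 66 66 66]
top 0.558 0.146 [60 60 61 61 61 62 62 63 77]
top 0.57 0.1435 [ 60  61  61  61  61  65  91 124 153]
top 0.582 0.1355 [ 61  61  62  74 107 144 161 164 164]
top 0.594 0.1275 [ 63  82 124 161 168 166 166 165 164]
top cloud z 0.06800991854589644 5 [0.13090502 0.13134219 0.13206113 0.13332207 0.13410003] near/far z 0.06800991854589644 nan
  return _methods._mean(a, axis=axis, dtype=dtype,
  ret = ret.dtype.type(ret / rcount)
```

View pics/v8.png

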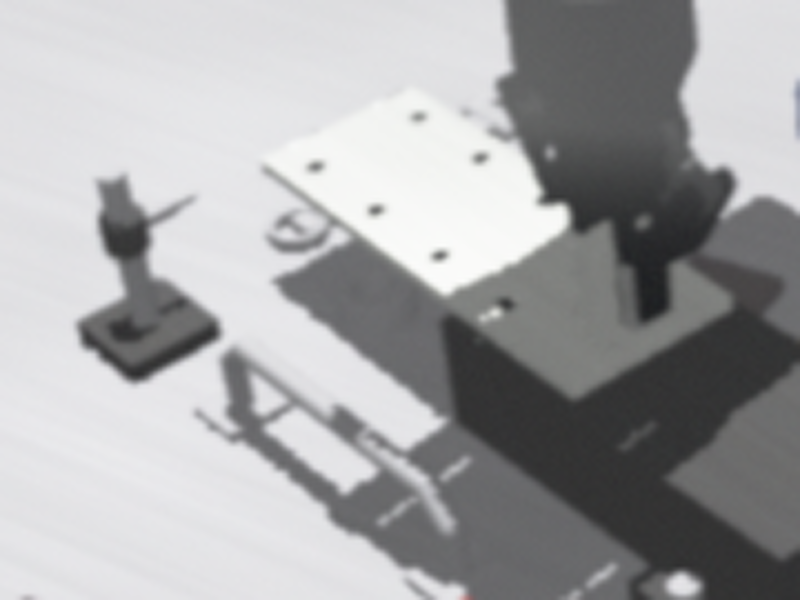

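```bash
python3 -c "
from bench import r
print(r.hand_in())"
```

```text
the job is handed in; nothing more can be done
None
```

The job is done and handed in at about 19 s. I pulled the hitch pin and stood it in the pot. Then I gripped the plate by its lug, slid it straight out along the rest about 183 mm, and handed in still holding it.

What the last checks showed:

- **Leading end:** from the arm's position it is at 134.3 mm along the slide. The scene camera's edges mostly give 133–136 mm, and its depth about 136 mm. The pointer tip measures about 134–136 mm, so the two are level to about 2 mm.
- **Plate:** its top is at 68 mm both near and far, so it lies flat. The gripper presses it down with about 7 N.
- **Pin:** it stands at the middle of the pot.
- **Other loose things:** all pass-overs were well clear and I felt no unexpected contact. I did not re-measure their positions.

Two checks were weaker. The top camera could no longer read the plate's end, because the arm and its shadow covered it. In that view the pointer was also hard to tell from its bright reflection, and my first reading there was about 12 mm off. A line profile across it then agreed with the scene camera.

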